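# Find the slip angle of the drying board and mark it

### The job

Find out how steep the drying board may stand: push its lever handle slowly so that the board tilts up little by little, and stop as soon as the teat case slides down to the lower stop, while the formula dispenser beside it must stay put. Leave the board standing at that angle and note the angle by sliding the marker up until you feel it bear gently on the lever's pin, without shifting the board; then let go and leave it touching. Touch neither the case nor the dispenser, and leave the other things where they are.

Things in the scene. Friction and masses are not known exactly. Their poses are not given: they have to be found in the camera images.
- stand: White plastic base plate of the drying board, fixed, 250 mm (x) by 380 mm (y), 14 mm thick. Origin on the table surface; the plate spans x -150 to +100 mm and y -190 to +190 mm in its own frame, z up. The board's hinge axis runs along the stand's x at y = +90 mm, z = 45 mm. Stand yaw is between -0.3 and 0.3 rad.
- board (a joint): Tilt of the hinged white board, rad: 0 level (start), grows as its free end (stand's -y) rises; limit 0.75. Stiff friction hinge (1.05 N m): it stays where left. 150 mm wide, 210 mm from hinge to free end, 10 mm thick; two 70 mm lanes between 7 mm rims; a 22 mm high stop 18 mm from the hinge. A lever arm rises from the hinge square to the board on its -x side and leans to +y as it tilts.
- board_top (a point): Point on the board's top surface straight above the hinge axis (5 mm over it), middle of the width; tilts with the board. Its -y axis points up the slope along the board, z out of the surface. A part that slips moves towards larger y in this frame.
- handle (a point): On the centre line of the lever's handle: level steel bar 14 mm thick at the top of the lever arm, 130 mm from the hinge axis, spanning x = -94 to -169 mm of the stand (this point: -140). Push its -y side towards the stand's +y to tilt the board: 9 to 16 N. From level it moves 130 mm x sin(tilt) to +y and sinks 130 mm x (1 - cos(tilt)).
- pin (a point): Point on the centre line of the lever's shorter pin: a level round bar 12 mm thick, sleeved in firm rubber that gives up to 1 mm, 90 mm from the hinge axis on the same lever arm, spanning x = -94 to -138 mm in the stand's frame; this point at x = -120 mm.
- marker (a joint): Place of the marker along its guide, m: 0 farthest back, growing towards the stand's +y (towards the pin); range 0 to 0.2. Sliding it takes about 1.5 N and it stays where it is left. Pressing it on the pin: 3 to 8 N is plenty; the board starts to shift above about 16 N, too hard.
- marker_face (a point): On the marker's front (+y) face, mid width, 130 mm above the table; axes as the stand. The marker is an upright grey tab 30 mm wide (x), 12 mm thick (y), top 155 mm above the table, on a foot (top 28 mm up) reaching 50 mm back from the face, guided at x = -120 mm of the stand. It touches the pin when the pin's centre is 6 mm ahead (+y). Push the tab's back face towards +y.
- case: Blue teat case: low round puck with domed lid, 60 mm across, 42 mm high, 60 to 105 g. Origin at the centre of its underside. Stands near the board's free end in either lane, its centre about 160 mm from the hinge axis. It slips at a tilt between about 0.30 and 0.51 rad, unknown beforehand, and stops against the lower stop with its centre 48 mm from the hinge axis.
- dispenser: Formula dispenser: small clear cylinder with a ribbed white twist cap, 54 mm across, 56 mm high, about 90 g. Origin at the centre of its underside. It stands beside the case in the other lane and grips better: it slips only some 0.09 to 0.13 rad later than the case.
- bottle_a: Empty glass baby bottle with teat, 54 mm across, 150 mm high, standing on the table; origin at the centre of its underside. Leave alone.
- bottle_b: The other glass baby bottle, the same. Leave alone.
- funnel: Stainless steel funnel standing mouth down, 80 mm across, 85 mm high; origin at the centre of its underside. Leave alone.
- collar: White plastic bottle collar (ring), 38 mm across, 14 mm high, lying on the base plate behind the marker's guide; origin at the centre of its underside. Leave alone.
- mug: White mug, 76 mm across, 85 mm high; origin at the centre of its underside. Leave alone.
- spoon: Steel spoon 160 mm long lying on the table. Leave alone.
Mind the look-alikes: they are no part of the job. There is more than one size of the case; the one meant has the size given above.

How it is judged:
On the way, in this order (a step that is already met when the one before it is completed fails the run):
1. the case has slid down to the lower stop on the tilted board, the dispenser is still up in its place (y of case in the frame of board_top above -0.078 m and y of dispenser in the frame of board_top below -0.135 m and value of joint board above 0.2 rad), for 0.2 s.
2. the marker bears on the lever's pin with more than 1.2 N (y of case in the frame of board_top above -0.078 m and y of dispenser in the frame of board_top below -0.135 m and contact force between marker and board above 1.2 N), for 0.2 s.
At the end, for the whole second after the job is handed in: The board stands tilted where the case slipped; the case is down within 30 mm of its rest at the lower stop and the dispenser still up in its lane (its centre more than 135 mm from the hinge axis); the marker's face is within 2 mm of touching the pin; all at rest (all of step 1 and value of joint board below 0.68 rad and y of pin in the frame of marker_face between 0.0035 and 0.008 m and linear speed of each of case, dispenser below 0.02 m/s and velocity of joint marker below 0.01 m/s).
It fails at once if the board is swung up faster than 0.5 rad/s, or, once the case has slid down, is tilted further (faster than 0.1 rad/s) or drops or is pushed back (faster than 0.15 rad/s) (velocity of joint board above 0.5 rad/s or (y of case in the frame of board_top above -0.078 m and (velocity of joint board above 0.1 rad/s or velocity of joint board below -0.15 rad/s))).
It fails at once if the dispenser slides down too (by more than about 25 mm) (not (y of dispenser in the frame of board_top below -0.135 m)).
It fails at once if the robot touches the case or the dispenser (contact force between any of the arm, the fingers and case above 0.3 N or contact force between any of the arm, the fingers and dispenser above 0.3 N).
It fails at once if the lever is pushed with more than 25 N, or the marker with more than 16 N (contact force between the fingers and board above 25 N or contact force between the fingers and marker above 16 N or contact force between marker and board above 16 N).
It fails at once if another thing is moved by more than 20 mm (distance of any of bottle_a, bottle_b, funnel, collar, mug, spoon from where it was at the start of the episode above 0.02 m).
It also fails if it takes over 72 s, if anything falls off the work surface, if the arm or the gripper's body presses on something with over 40 N, if the wrist force passes 120 N, or if a joint passes its speed limit or range.

### The arm

A 7-joint arm with a two-finger parallel gripper is mounted at the origin on the work surface. World frame = base frame: x ahead of the robot, y to its left, z up, the work surface at z = 0. Lengths are in m, angles in rad, forces in N, time in s.
With the tool pointing down it reaches from about 0.4 to 0.75 m from the base axis. Payload 19.5 kg.
Tool frame: the origin (TCP) lies between the finger pads; the fingertips stand 25 mm ahead of it and the grasp point (between the pads) lies 6 mm ahead of it; z points along the fingers, y is the line along which they close (so a half turn about z gives the same grasp; the last joint's range is limited). The gripper opens to 85 mm and grips with 20 to 120 N. Pads are 22 mm wide; open, the fingers measure 114 mm over their backs; the gripper's body (76 mm by 85 mm) begins 54 mm behind the grasp point. The pads swing forward as they close: fully open they stand 13 mm farther back than shut.
Start: joints at [1.12, 0.707, -0.028, 1.485, 0.022, 0.951, -0.075], TCP at [0.229, -0.528, 0.256] pointing down, gripper open.
Joint ranges: [-2.71, 2.71], [-0.32, 2.16], [-1.57, 1.52], [0, 2.45], [-1.46, 4.6], [0, 2.02], [-2.83, 2.83]. Speed limits (rad/s): [1.89, 1.89, 2.57, 2.57, 3.01, 3.01, 3.01].

### API

Orientations are given as a unit quaternion [x, y, z, w].
In Python, from station import * gives the robot as it stands. The module is installed in compiled form; this text tells all that it offers.
- The arm moves only by the shell command python3 -m jog [FORCE], which reads ROWS from standard input. ROWS is one flat JSON list of numbers that holds 1 to 12 rows one after another, with no inner brackets; each row has 7 numbers: a rotation vector rx, ry, rz in shares of 4 rad (1.0 is 4 rad), then dx, dy, dz in normalised numbers (1 is 0.5 m), then the finger opening in m; each row is the pose to reach, as a shift and turn from the pose commanded when the command began, along the tool's axes at that moment; what a row does not reach only later rows make up. A row lasts 1/10 s, in which the tool goes at most 0.05 m and 0.15 rad, less where a joint would pass 70% of its speed; a pose out of reach is approached as far as the arm can. The fingers move at their own pace and stop on an object; FORCE is the grip in N (left out, the last holds). Time passes only in rows, so rows that do not move let the fingers close. It prints the time, the measured TCP pose, the force, the opening and the grip force at its end. Input that does not fit is refused with a message, and nothing moves.
- state(): the state, without advancing time (a new reading comes with each control period).
- get_image(name): name is "scene" or "top" or "wrist"; returns a dict with "img" (400x640x3 uint8, red, green, blue), "camera_matrix" (3x3 intrinsics, pixels), "R" (3x3) and "t" (3): a world point X has camera coordinates R X + t. Camera axes: x right, y down, z forward; pixel columns grow to the right and rows downward; lengths in m; the calibration is good to about 2 mm. A picture is of the moment at which its call begins. There is no depth.
- sign_off(): hands the job in; it is judged then, once.
The state is a dict: "t": time; "joint_pos": joint angles; "dq": joint speeds; "tau": joint torques, N m; "position": TCP position; "eef_rot": TCP orientation; "contact_force": force on the tool from outside, world axes, zero at the start; "torque": the same for the moment, N m; "gripper_width": finger opening in m; "finger_force": force on a finger pad.
Only numpy, scipy, OpenCV 4.12 (cv2) and the standard library are available. Lean on these libraries where they do the work, as an engineer would, in place of code of your own. Each camera call takes 0.05 s, during which the arm holds its last target. There are 200 camera calls.

## Working session

There is one attempt and no reset: what is moved stays moved. The work goes in short steps, Python scripts to look and compute and a shell command to move; the robot and the scene stay as the last step left them, time stands still between calls to the robot, and variables do not carry over. Pictures are saved under pics/ and viewed, at most 10 in all, crops included, and the job is handed in when it is done.

```bash
mkdir -p pics; cat > h.py <<'E'
from station import *
import numpy as np, cv2
from scipy.spatial.transform import Rotation as Rn
def snap(n,f):
    d=get_image(n); cv2.imwrite('pics/'+f,d['img'][:,:,::-1]); np.savez('pics/'+f+'.npz',**d); return d
def proj(d,X):
    X=np.atleast_2d(X); c=X@np.array(d['R']).T+np.array(d['t']); p=c@np.array(d['camera_matrix']).T; return p[:,:2]/p[:,2:]
def ray(d,uv,z):
    R=np.array(d['R']);t=np.array(d['t']);K=np.array(d['camera_matrix'])
    o=-R.T@t; v=R.T@np.linalg.solve(K,[uv[0],uv[1],1.]); return o+v*(z-o[2])/v[2]
E
python3 - <<'E'
from h import *
a=snap('scene','s0.png');b=snap('top','t0.png')
for d in (a,b): print(np.round(-np.array(d['R']).T@d['t'],3), np.round(d['camera_matrix'],0).tolist())
s=state();print(s['t'],s['position'],s['eef_rot'],s['contact_force'])
E
```

```text
[ 1.348 -0.114  0.602] [[394.0, 0.0, 314.0], [0.0, 394.0, 203.0], [0.0, 0.0, 1.0]]
[ 0.356 -0.01   1.387] [[475.0, 0.0, 317.0], [0.0, 475.0, 199.0], [0.0, 0.0, 1.0]]
0.1 [ 0.22845247 -0.52742492  0.25588762] [ 9.79187081e-01  2.02959119e-01 -1.26635317e-04 -4.89377936e-04] [-0.78402922  1.10371255 -0.82190758]
```

View pics/s0.png

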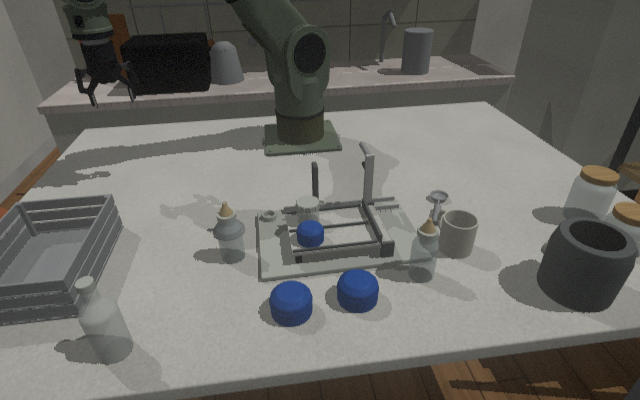

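View pics/t0.png

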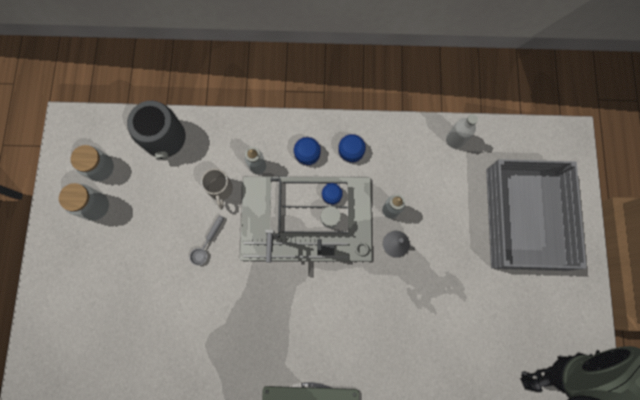

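The scene shows the blue case at (311,233) on the board, the dispenser at (308,210), the marker tab at (315,180) and the lever with its handle at (367,150). The top view shows the stand at (240–373, 177–262) and the marker at (325,250). Two larger blue look-alikes stand on the table at (307,150) and (351,148).

Candidates for the case in the top view are (332,193) on the board, (307,150) and (351,148). I choose (332,193), the smaller one on the board, and check it in a crop.

```bash
python3 - <<'E'
from h import *
b=cv2.imread('pics/t0.png')[165:275,225:385]; a=cv2.imread('pics/s0.png')[135:285,245:435]
b=cv2.resize(b,None,fx=4.9,fy=4.9,interpolation=2)
cv2.imwrite('pics/tc.png',b)
a=cv2.resize(a,None,fx=4,fy=4,interpolation=2);cv2.imwrite('pics/sc.png',a)
d=np.load('pics/t0.png.npz')
g=cv2.cvtColor(d['img'],cv2.COLOR_RGB2HSV); m=cv2.inRange(g,(105,120,40),(130,255,255))
n,l,s,c=cv2.connectedComponentsWithStats(m)
for i in range(1,n):
    if s[i,4]>50: print(s[i],c[i],ray(d,c[i],.08).round(3))
E
```

```text
[339 135  26  27 547] [351.46435101 147.70932358] [ 0.797 -0.1    0.08 ]
[294 138  26  27 544] [306.78860294 150.57169118] [0.784 0.029 0.08 ]
[322 183  20  21 315] [331.64444444 193.17777778] [ 0.66  -0.046  0.08 ]
```

View pics/tc.png

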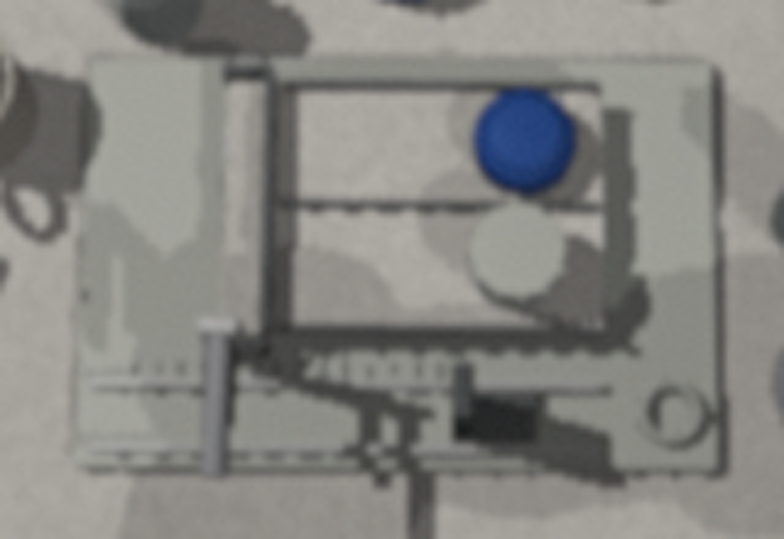

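View pics/sc.png

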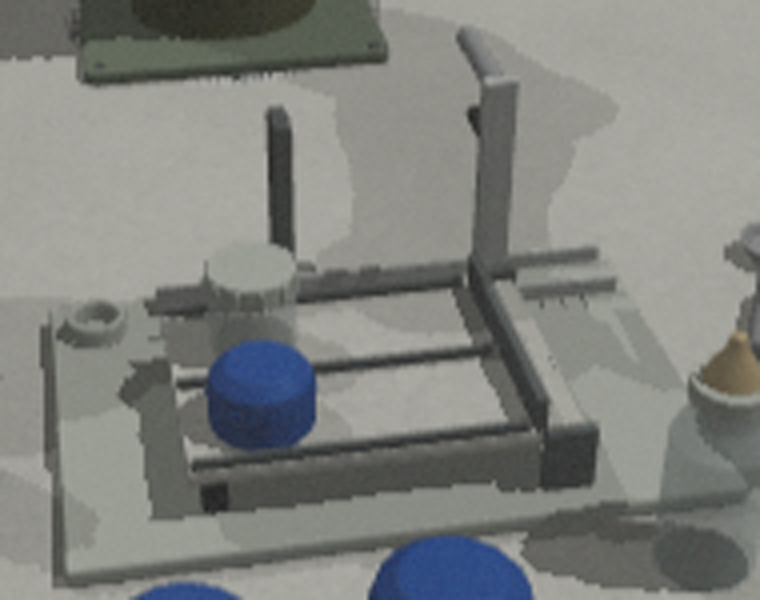

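The chosen case is the smaller blue puck at (525,140) in the top crop, in the +x lane. The dispenser is at (518,252). The handle bar runs from (215,322) to (213,475), the marker tab top is at (463,400), and the plate corners are visible.

```bash
cat >> h.py <<'E'
def fit(P,Q):
    p=P-P.mean(0);q=Q-Q.mean(0); y=np.arctan2((p[:,0]*q[:,1]-p[:,1]*q[:,0]).sum(),(p*q).sum())
    R=np.array([[np.cos(y),-np.sin(y)],[np.sin(y),np.cos(y)]]); return y,R,Q.mean(0)-R@P.mean(0)
E
python3 - <<'E'
from h import *
d=np.load('pics/t0.png.npz'); s=np.load('pics/s0.png.npz')
T=lambda u,v:(u/4.9+225-.4,v/4.9+165-.4)
S=lambda u,v:(u/4+245-.4,v/4+135-.4)
P=np.array([[.1,.19],[.1,-.19],[-.15,-.19],[-.15,.19]])
Q=np.array([ray(d,T(*c),.014)[:2] for c in [(88,58),(717,62),(722,468),(78,466)]])
y,R,o=fit(P,Q); print('yaw',y,'o',o,'res mm',((P@R.T+o-Q)*1e3).round(1).tolist())
Qs=np.array([ray(s,S(*c),.014)[:2] for c in [(62,578)]]);print('scene corner',Qs,(R@[.1,-.19]+o))
def tri(u1,u2):
    A=[];b=[]
    for D,u in((d,u1),(s,u2)):
        Rr=D['R'];c=-Rr.T@D['t'];v=Rr.T@np.linalg.solve(D['camera_matrix'],[*u,1.]);v/=np.linalg.norm(v)
        M=np.eye(3)-np.outer(v,v);A.append(M);b.append(M@c)
    return np.linalg.lstsq(np.vstack(A),np.hstack(b),rcond=None)[0]
def st(X): return np.r_[R.T@(X[:2]-o),X[2]]
for n,u1,u2 in [('handle far(+x) top',T(217,322),S(500,82)),('handle near(-x)',T(213,473),S(464,33)),('tab top +x',T(464,368),S(280,118)),('tab -x',T(461,438),S(274,108))]:
    X=tri(u1,u2);print(n,X.round(4),'stand',st(X).round(4))
for n,c,z in [('case',(525,140),.09),('disp',(518,252),.11),('collar',(678,415),.028),('mk',(463,400),.155),('handle',(214,400),.182)]:
    X=ray(d,T(*c),z);print(n,X.round(4),st(X).round(4))
np.savez('stand.npz',y=y,R=R,o=o)
E
```

```text
yaw 0.024749125181823022 o [0.6253375  0.02531021] res mm [[1.0, -1.9], [1.9, 1.5], [-1.6, -0.8], [-1.4, 1.3]]
scene corner [[ 0.73266928 -0.16050414]] [ 0.73000873 -0.16215694]
handle far(+x) top [0.5346 0.1156 0.1825] stand [-0.0885  0.0925  0.1825]
handle near(-x) [0.4563 0.1132 0.1787] stand [-0.1668  0.0921  0.1787]
tab top +x [ 0.517  -0.0136  0.1611] stand [-0.1093 -0.0362  0.1611]
tab -x [ 0.4812 -0.013   0.1495] stand [-0.145  -0.0347  0.1495]
case [ 0.6582 -0.0456  0.09  ] [ 0.0311 -0.0717  0.09  ]
disp [ 0.5894 -0.0426  0.11  ] [-0.0376 -0.067   0.11  ]
collar [ 0.5105 -0.1401  0.028 ] [-0.1189 -0.1626  0.028 ]
mk [ 0.5007 -0.0141  0.155 ] [-0.1256 -0.0363  0.155 ]
handle [0.4938 0.115  0.182 ] [-0.1293  0.0929  0.182 ]
```

```bash
cat >> h.py <<'E'
try:
    _z=np.load('stand.npz'); SR,so,sy=_z['R'],_z['o'],float(_z['y'])
except Exception: pass
def rel(xs,ys,z,up_yaw=None):
    "tool-frame shift (and rotvec) from the measured pose to stand x,y, TCP height z, tool x along stand +y"
    s=state();p=np.array(s['position']);R0=Rn.from_quat(s['eef_rot'])
    X=np.r_[so+SR@[xs,ys],z]
    a=np.pi/2+sy; Rt=np.array([[np.cos(a),np.sin(a),0],[np.sin(a),-np.cos(a),0],[0,0,-1]])
    rv=(R0.inv()*Rn.from_matrix(Rt)).as_rotvec()
    st=SR.T@(p[:2]-so)
    print('t',s['t'],'now stand',st.round(4),'z',p[2].round(4),'F stand',(SR.T@np.array(s['contact_force'])[:2]).round(2),'| rv',rv.round(3),'d',R0.inv().apply(X-p).round(4),'w',s['gripper_width'])
E
python3 -c "
from h import *
rel(-.135,.05,.256);rel(-.135,-.1,.256)"
```

```text
t 0.1 now stand [-0.4104 -0.5427] z 0.2559 F stand [-0.76  1.12] | rv [-1.000e-03 -1.000e-03 -1.187e+00] d [ 4.774e-01 -4.464e-01  3.000e-04] w 0.08562456456157841
t 0.1 now stand [-0.4104 -0.5427] z 0.2559 F stand [-0.76  1.12] | rv [-1.000e-03 -1.000e-03 -1.187e+00] d [ 4.213e-01 -3.073e-01  2.000e-04] w 0.08562456456157841
```

The rows are not in the units I measure in: shifts go in shares of 0.5 m and turns go in shares of 4 rad. I convert before sending: 0.421 m / 0.5 = 0.842, 0.42 m / 0.5 = 0.84, -1.187 rad / 4 = -0.2968.

```bash
echo '[0,0,-0.025,0.08,-0.06,0,0,0,0,-0.05,0.16,-0.12,0,0,0,0,-0.075,0.24,-0.18,0,0,0,0,-0.1,0.32,-0.24,0,0,0,0,-0.125,0.4,-0.3,0,0,0,0,-0.15,0.48,-0.36,0,0,0,0,-0.175,0.56,-0.42,0,0,0,0,-0.2,0.64,-0.48,0,0,0,0,-0.225,0.72,-0.54,0,0,0,0,-0.25,0.8,-0.6,0,0,0,0,-0.275,0.84,-0.62,0,0,0,0,-0.2968,0.842,-0.62,0,0]' | python3 -m jog 30; python3 -c "
from h import *
rel(-.135,.05,.256)"
```

```text
t: 1.3
position: [0.493, -0.0726, 0.256]
eef_rot: [0.695, 0.719, 0.001, -0.0]
contact_force: [-1.2, -0.8, 0.2]
gripper_width: 0.0003
finger_force: 0.0
t 1.3 now stand [-0.1347 -0.0946] z 0.256 F stand [-1.22 -0.78] | rv [ 0.    -0.001  0.009] d [0.1446 0.001  0.0002] w 0.0003264568861880228
```

Converted, 0.143 m / 0.5 = 0.286, 0.081 m / 0.5 = 0.162, 0.009 rad / 4 = 0.0023.

```bash
echo '[0,0,0,0.09,0.002,0,0,0,0,0.0023,0.18,0.002,0,0,0,0,0.0023,0.26,0.002,0,0,0,0,0.0023,0.286,0.002,0.04,0,0,0,0.0023,0.286,0.002,0.1,0,0,0,0.0023,0.286,0.002,0.15,0,0,0,0.0023,0.286,0.002,0.162,0,0,0,0.0023,0.286,0.002,0.162,0]' | python3 -m jog; python3 - <<'E'
from h import *
rel(-.135,.07,.175)
d=snap('top','t1.png');w=snap('wrist','w1.png');s=snap('scene','s1.png')
a=cv2.resize(s['img'][120:270,245:435],(608,480)); b=cv2.resize(d['img'][165:275,225:385],(160*3,110*3))
cv2.imwrite('pics/c1.png',a[:,:,::-1]);
c=np.zeros((600,800,3),np.uint8); c[:330,:480]=b; c[340:590,:400]=cv2.resize(w['img'],(400,250)); c[300:600,410:790]=cv2.resize(a,(380,300)); cv2.imwrite('pics/m1.png',c[:,:,::-1])
E
```

```text
t: 2.1
position: [0.4889, 0.0671, 0.1751]
eef_rot: [0.701, 0.713, -0.001, -0.0]
contact_force: [-0.2, 0.3, 0.1]
gripper_width: -0.0001
finger_force: 0.0
t 2.1 now stand [-0.1354  0.0452] z 0.1751 F stand [-0.24  0.32] | rv [-0.001  0.    -0.009] d [0.0248 0.0001 0.0001] w -0.00010896798413203028
```

View pics/m1.png

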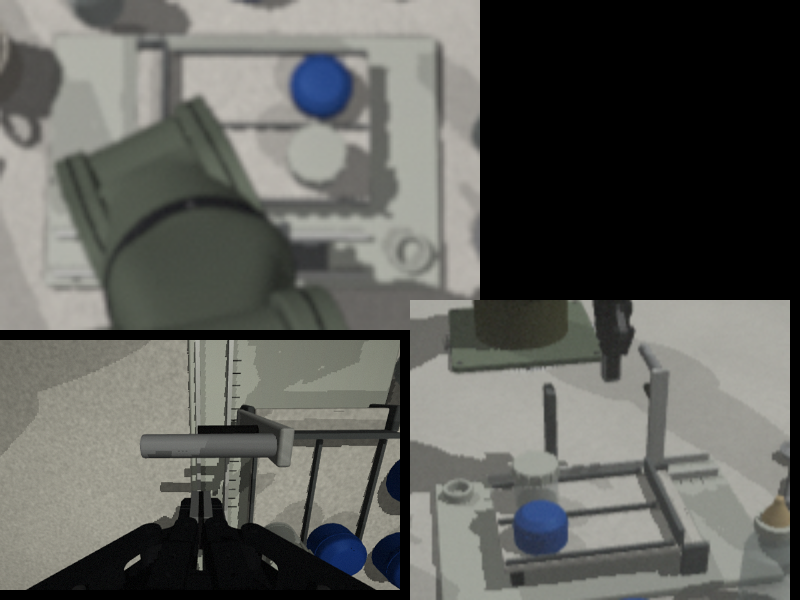

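The fingers are closed on the -y side of the handle, in line with it: in the wrist view the bar is at (140–290,445) and the fingers are below it. The case and dispenser are unmoved.

Converted, 0.033 m / 0.5 = 0.066, 0.031 m / 0.5 = 0.062.

```bash
echo '[0,0,0,0.02,0,0,0,0,0,0,0.038,0,0,0,0,0,0,0.042,0,0,0,0,0,0,0.046,0,0,0,0,0,0,0.05,0,0,0,0,0,0,0.054,0,0,0,0,0,0,0.058,0,0,0,0,0,0,0.062,0,0,0,0,0,0,0.066,0,0,0]' | python3 -m jog; python3 - <<'E'
from h import *
rel(-.135,.1,.175)
E
```

```text
t: 3.15
position: [0.4885, 0.0988, 0.1753]
eef_rot: [0.702, 0.712, -0.001, 0.001]
contact_force: [1.1, -13.2, 3.2]
gripper_width: -0.0
finger_force: 6.8
t 3.15 now stand [-0.135   0.0769] z 0.1753 F stand [  0.73 -13.24] | rv [-0.001  0.002 -0.01 ] d [ 0.0231 -0.0003  0.0002] w -2.0478730046728453e-05
```

Converted, 0.0275 m / 0.5 = 0.055, 0.025 m / 0.5 = 0.05.

```bash
cat > w.py <<'E'
from h import *
import sys
rel(-.135,.1,.175)
for n in ('top','scene'):
    d=get_image(n); g=cv2.cvtColor(d['img'],cv2.COLOR_RGB2HSV); m=cv2.inRange(g,(105,120,30),(130,255,255))
    k,l,s,c=cv2.connectedComponentsWithStats(m)
    print(n,[(c[i].round(1).tolist(),int(s[i,4])) for i in range(1,k) if s[i,4]>60])
    cv2.imwrite('pics/last_%s.png'%n,d['img'][:,:,::-1])
E
echo '[0,0,0,0.005,0,0,0,0,0,0,0.01,0,0,0,0,0,0,0.015,0,0,0,0,0,0,0.02,0,0.002,0,0,0,0,0.025,0,0.002,0,0,0,0,0.03,0,0.002,0,0,0,0,0.035,0,0.002,0,0,0,0,0.04,0,0.004,0,0,0,0,0.045,0,0.004,0,0,0,0,0.05,0,0.006,0,0,0,0,0.055,0,0.006,0]' | python3 -m jog; python3 w.py
```

```text
t: 4.25
position: [0.488, 0.1258, 0.1722]
eef_rot: [0.702, 0.712, -0.001, 0.001]
contact_force: [0.4, -14.7, -1.2]
gripper_width: -0.0001
finger_force: 7.0
t 4.25 now stand [-0.1348  0.1038] z 0.1722 F stand [-1.00e-02 -1.47e+01] | rv [-0.001  0.003 -0.011] d [-0.0038 -0.0001 -0.0028] w -8.391634873233885e-05
top [([351.5, 147.7], 547), ([306.8, 150.5], 540), ([329.1, 190.6], 335)]
scene [([315.5, 217.3], 413), ([359.4, 285.9], 1065), ([292.7, 298.3], 1123)]
```

Converted, 0.009 m / 0.5 = 0.018, 0.008 m / 0.5 = 0.016.

```bash
echo '[0,0,0,0.0024,0,0,0,0,0,0,0.0048,0,0,0,0,0,0,0.0072,0,0.002,0,0,0,0,0.0096,0,0.002,0,0,0,0,0.012,0,0.002,0,0,0,0,0.014,0,0.004,0,0,0,0,0.016,0,0.004,0,0,0,0,0.018,0,0.006,0]' | python3 -m jog; python3 w.py
```

```text
t: 5.15
position: [0.4879, 0.1349, 0.1694]
eef_rot: [0.702, 0.712, -0.001, 0.001]
contact_force: [-1.5, -11.0, 9.0]
gripper_width: 0.0001
finger_force: 5.8
t 5.15 now stand [-0.1347  0.113 ] z 0.1694 F stand [ -1.74 -10.93] | rv [-0.001  0.003 -0.01 ] d [-0.013  -0.0002 -0.0056] w 0.00010616731609354876
top [([351.5, 147.7], 548), ([306.8, 150.6], 541), ([327.7, 189.7], 344)]
scene [([317.3, 213.5], 428), ([359.2, 285.9], 1066), ([292.8, 298.6], 1144)]
```

Converted, 0.003 m / 0.5 = 0.006, 0.0025 m / 0.5 = 0.005.

```bash
echo '[0,0,0,0.001,0,0,0,0,0,0,0.002,0,0,0,0,0,0,0.003,0,0,0,0,0,0,0.004,0,0,0,0,0,0,0.005,0,0,0,0,0,0,0.006,0,0,0,0,0,0,0.006,0,0,0,0,0,0,0.006,0,0,0]' | python3 -m jog; python3 w.py
```

```text
t: 6.05
position: [0.4878, 0.1376, 0.1689]
eef_rot: [0.702, 0.712, -0.002, 0.001]
contact_force: [2.2, -12.2, -2.7]
gripper_width: 0.0004
finger_force: 6.5
t 6.05 now stand [-0.1347  0.1157] z 0.1689 F stand [  1.89 -12.24] | rv [-0.001  0.003 -0.011] d [-0.0157 -0.0001 -0.006 ] w 0.00035986294806158103
top [([351.5, 147.7], 549), ([306.8, 150.6], 540), ([327.0, 189.3], 349)]
scene [([317.9, 212.0], 424), ([359.5, 286.1], 1074), ([292.8, 298.6], 1144)]
```

Converted, 0.002 m / 0.5 = 0.004, 0.0015 m / 0.5 = 0.003.

```bash
echo '[0,0,0,0.001,0,0,0,0,0,0,0.002,0,0,0,0,0,0,0.003,0,0,0,0,0,0,0.004,0,0,0,0,0,0,0.004,0,0,0,0,0,0,0.004,0,0,0]' | python3 -m jog; python3 w.py
```

```text
t: 6.75
position: [0.4877, 0.1393, 0.1687]
eef_rot: [0.702, 0.712, -0.002, 0.001]
contact_force: [1.9, -15.1, -8.7]
gripper_width: 0.0001
finger_force: 7.3
t 6.75 now stand [-0.1348  0.1173] z 0.1687 F stand [  1.57 -15.17] | rv [-0.002  0.004 -0.011] d [-0.0173 -0.0001 -0.0062] w 0.00010692397813281786
top [([351.5, 147.7], 547), ([306.8, 150.6], 541), ([326.9, 189.2], 345)]
scene [([318.2, 211.3], 422), ([359.5, 285.7], 1044), ([292.6, 298.5], 1140)]
```

Converted, 0.0025 m / 0.5 = 0.005, 0.002 m / 0.5 = 0.004.

```bash
echo '[0,0,0,0.001,0,0.0008,0,0,0,0,0.002,0,0.0016,0,0,0,0,0.003,0,0.002,0,0,0,0,0.004,0,0.0024,0,0,0,0,0.005,0,0.0028,0,0,0,0,0.005,0,0.0028,0,0,0,0,0.005,0,0.0028,0]' | python3 -m jog; python3 w.py
```

```text
t: 7.55
position: [0.4877, 0.1422, 0.1676]
eef_rot: [0.702, 0.712, -0.002, 0.001]
contact_force: [0.7, -11.8, -2.0]
gripper_width: 0.0003
finger_force: 6.2
t 7.55 now stand [-0.1347  0.1203] z 0.1676 F stand [  0.43 -11.78] | rv [-0.001  0.003 -0.011] d [-0.0203 -0.0001 -0.0073] w 0.0002656899201240433
top [([351.5, 147.7], 546), ([306.8, 150.7], 544), ([326.2, 189.0], 349)]
scene [([319.2, 208.5], 374), ([359.5, 286.0], 1064), ([292.8, 298.5], 1134)]
```

Converted, 0.002 m / 0.5 = 0.004, 0.0015 m / 0.5 = 0.003.

```bash
echo '[0,0,0,0.001,0,0.0004,0,0,0,0,0.002,0,0.0008,0,0,0,0,0.003,0,0.0012,0,0,0,0,0.004,0,0.0016,0,0,0,0,0.004,0,0.0016,0,0,0,0,0.004,0,0.0016,0]' | python3 -m jog; python3 w.py
```

```text
t: 8.25
position: [0.4876, 0.1443, 0.1669]
eef_rot: [0.702, 0.712, -0.001, 0.001]
contact_force: [-0.5, -11.9, 0.7]
gripper_width: -0.0
finger_force: 6.0
t 8.25 now stand [-0.1347  0.1224] z 0.1669 F stand [ -0.75 -11.88] | rv [-0.001  0.003 -0.01 ] d [-0.0224 -0.0001 -0.008 ] w -1.5639439494489576e-05
top [([351.5, 147.7], 548), ([306.8, 150.6], 543), ([325.7, 188.6], 356)]
scene [([319.6, 208.0], 396), ([359.4, 286.0], 1071), ([292.8, 298.6], 1142)]
```

Converted, 0.0025 m / 0.5 = 0.005, 0.002 m / 0.5 = 0.004.

```bash
echo '[0,0,0,0.001,0,0.0004,0,0,0,0,0.002,0,0.0008,0,0,0,0,0.003,0,0.0012,0,0,0,0,0.004,0,0.0016,0,0,0,0,0.005,0,0.002,0,0,0,0,0.005,0,0.002,0,0,0,0,0.005,0,0.002,0]' | python3 -m jog; python3 w.py
```

```text
t: 9.05
position: [0.4876, 0.1469, 0.166]
eef_rot: [0.702, 0.712, -0.001, 0.001]
contact_force: [0.2, -10.7, 1.7]
gripper_width: -0.0003
finger_force: 5.7
t 9.05 now stand [-0.1347  0.125 ] z 0.166 F stand [ -0.1  -10.69] | rv [-0.001  0.003 -0.01 ] d [-0.025  -0.0001 -0.009 ] w -0.0002727306458370051
top [([351.5, 147.7], 548), ([306.8, 150.6], 543), ([325.1, 188.4], 359)]
scene [([320.3, 206.2], 377), ([359.5, 285.8], 1051), ([292.7, 298.5], 1135)]
```

Converted, 0.002 m / 0.5 = 0.004, 0.0015 m / 0.5 = 0.003.

```bash
echo '[0,0,0,0.001,0,0.0004,0,0,0,0,0.002,0,0.0008,0,0,0,0,0.003,0,0.0012,0,0,0,0,0.004,0,0.0016,0,0,0,0,0.004,0,0.0016,0,0,0,0,0.004,0,0.0016,0]' | python3 -m jog; python3 w.py
```

```text
t: 9.75
position: [0.4876, 0.1489, 0.1652]
eef_rot: [0.702, 0.712, -0.001, 0.001]
contact_force: [-0.7, -10.6, 2.2]
gripper_width: 0.0003
finger_force: 5.5
t 9.75 now stand [-0.1347  0.127 ] z 0.1652 F stand [ -1.01 -10.53] | rv [-0.001  0.003 -0.01 ] d [-0.027  -0.0001 -0.0097] w 0.00033012575668429575
top [([351.5, 147.7], 548), ([306.8, 150.6], 543), ([324.6, 188.2], 362)]
scene [([320.8, 205.5], 383), ([359.4, 286.1], 1074), ([292.7, 298.5], 1139)]
```

Converted, 0.002 m / 0.5 = 0.004, 0.0015 m / 0.5 = 0.003.

```bash
echo '[0,0,0,0.001,0,0.0004,0,0,0,0,0.002,0,0.0008,0,0,0,0,0.003,0,0.0012,0,0,0,0,0.004,0,0.0016,0,0,0,0,0.004,0,0.0016,0,0,0,0,0.004,0,0.0016,0]' | python3 -m jog; python3 w.py
```

```text
t: 10.45
position: [0.4875, 0.151, 0.1644]
eef_rot: [0.702, 0.712, -0.001, 0.001]
contact_force: [-0.6, -10.9, 3.1]
gripper_width: 0.0002
finger_force: 5.5
t 10.45 now stand [-0.1347  0.1291] z 0.1644 F stand [ -0.83 -10.91] | rv [-0.001  0.003 -0.01 ] d [-0.0291 -0.     -0.0105] w 0.00015738347074999617
top [([351.5, 147.7], 548), ([306.8, 150.6], 545), ([324.1, 188.0], 360)]
scene [([321.1, 205.0], 416), ([359.4, 285.8], 1057), ([292.8, 298.3], 1124)]
```

```bash
echo '[0,0,0,0,0,0,0,0,0,0,0,0,0,0]' | python3 -m jog; python3 w.py
```

```text
t: 10.75
position: [0.4875, 0.151, 0.1644]
eef_rot: [0.702, 0.712, -0.001, 0.001]
contact_force: [-1.4, -11.4, 3.1]
gripper_width: -0.0002
finger_force: 5.4
t 10.75 now stand [-0.1347  0.1291] z 0.1644 F stand [ -1.7  -11.35] | rv [-0.001  0.003 -0.01 ] d [-0.0291 -0.0001 -0.0105] w -0.00016266110300780458
top [([351.5, 147.7], 547), ([306.8, 150.6], 545), ([324.1, 188.0], 362)]
scene [([321.7, 205.3], 416), ([359.4, 285.7], 1051), ([292.7, 298.5], 1136)]
```

Converted, 0.002 m / 0.5 = 0.004, 0.0015 m / 0.5 = 0.003.

```bash
echo '[0,0,0,0.001,0,0.0004,0,0,0,0,0.002,0,0.0008,0,0,0,0,0.003,0,0.0012,0,0,0,0,0.004,0,0.0016,0,0,0,0,0.004,0,0.0016,0,0,0,0,0.004,0,0.0016,0]' | python3 -m jog; python3 w.py
```

```text
t: 11.45
position: [0.4875, 0.153, 0.1636]
eef_rot: [0.702, 0.712, -0.001, 0.001]
contact_force: [-0.9, -10.7, 3.3]
gripper_width: 0.0002
finger_force: 5.4
t 11.45 now stand [-0.1346  0.1311] z 0.1636 F stand [ -1.15 -10.63] | rv [-0.001  0.002 -0.01 ] d [-0.0311 -0.0001 -0.0113] w 0.00020889085697058742
top [([351.5, 147.7], 549), ([306.8, 150.7], 544), ([323.5, 187.7], 369)]
scene [([321.8, 204.4], 430), ([359.3, 286.0], 1065), ([292.7, 298.5], 1140)]
```

Converted, 0.002 m / 0.5 = 0.004, 0.0015 m / 0.5 = 0.003.

```bash
echo '[0,0,0,0.001,0,0.0004,0,0,0,0,0.002,0,0.0008,0,0,0,0,0.003,0,0.0012,0,0,0,0,0.004,0,0.0016,0,0,0,0,0.004,0,0.0016,0,0,0,0,0.004,0,0.0016,0]' | python3 -m jog; python3 w.py
```

```text
t: 12.15
position: [0.4875, 0.155, 0.1628]
eef_rot: [0.702, 0.712, -0.001, 0.001]
contact_force: [-0.8, -11.1, 2.3]
gripper_width: -0.0004
finger_force: 5.4
t 12.15 now stand [-0.1346  0.1331] z 0.1628 F stand [ -1.04 -11.12] | rv [-0.001  0.003 -0.01 ] d [-0.0331 -0.     -0.0121] w -0.0004132583346857337
top [([351.5, 147.7], 550), ([306.8, 150.6], 545), ([322.1, 187.6], 370)]
scene [([323.8, 204.2], 440), ([359.5, 285.8], 1049), ([292.8, 298.6], 1147)]
```

The case jumped more than the tilt alone explains, so it is starting to slip. I hold and watch.

```bash
echo '[0,0,0,0,0,0,0,0,0,0,0,0,0,0,0,0,0,0,0,0,0,0,0,0,0,0,0,0]' | python3 -m jog|head -1; python3 w.py
```

```text
t: 12.65
t 12.65 now stand [-0.1347  0.1331] z 0.1628 F stand [ -0.59 -10.67] | rv [-0.001  0.003 -0.01 ] d [-0.0331 -0.     -0.0121] w -0.00018986657233575264
top [([351.5, 147.7], 547), ([306.8, 150.6], 543), ([313.1, 188.2], 358)]
scene [([336.1, 207.6], 411), ([359.5, 285.9], 1063), ([292.7, 298.5], 1135)]
```

```bash
echo '[0,0,0,0,0,0,0,0,0,0,0,0,0,0,0,0,0,0,0,0,0,0,0,0,0,0,0,0]' | python3 -m jog|head -1; python3 w.py
```

```text
t: 13.15
t 13.15 now stand [-0.1347  0.1331] z 0.1628 F stand [ -1.64 -10.95] | rv [-0.001  0.003 -0.01 ] d [-0.0331 -0.     -0.0121] w -4.961182743362598e-05
top [([351.5, 147.7], 547), ([306.8, 150.6], 542), ([294.9, 190.1], 343)]
scene [([360.3, 215.4], 419), ([359.5, 285.8], 1057), ([292.7, 298.5], 1142)]
```

Converted, -0.01 m / 0.5 = -0.02, -0.006 m / 0.5 = -0.012.

```bash
echo '[0,0,0,-0.0008,0,0,0,0,0,0,-0.0016,0,0,0,0,0,0,-0.0024,0,0,0,0,0,0,-0.0032,0,0,0,0,0,0,-0.004,0,0,0,0,0,0,-0.005,0,0,0,0,0,0,-0.006,0,0,0,0,0,0,-0.008,0,0,0,0,0,0,-0.012,0,0,0,0,0,0,-0.02,0,0,0]' | python3 -m jog|head -1; python3 w.py
```

```text
t: 14.25
t 14.25 now stand [-0.1345  0.1248] z 0.1629 F stand [0.33 0.51] | rv [ 0.    -0.    -0.008] d [-0.0248 -0.0003 -0.0121] w -0.00011611093054232204
top [([351.5, 147.7], 547), ([306.8, 150.6], 543), ([285.3, 191.2], 363)]
scene [([369.4, 217.1], 372), ([359.4, 285.9], 1063), ([292.7, 298.3], 1128)]
```

Converted, -0.207 m / 0.5 = -0.414, -0.205 m / 0.5 = -0.41, -0.008 rad / 4 = -0.002.

```bash
echo '[0,0,0,-0.04,0,-0.02,0,0,0,0,-0.05,0,-0.1,0,0,0,-0.002,-0.06,0,-0.174,0,0,0,-0.002,-0.14,-0.008,-0.174,0,0,0,-0.002,-0.22,-0.014,-0.174,0,0,0,-0.002,-0.3,-0.014,-0.174,0,0,0,-0.002,-0.38,-0.014,-0.174,0,0,0,-0.002,-0.41,-0.014,-0.174,0,0,0,-0.002,-0.414,-0.014,-0.174,0]' | python3 -m jog|head -1; python3 - <<'E'
from h import *
rel(-.127,-.083,.15)
t=snap('top','t2.png');s=snap('scene','s2.png');w=snap('wrist','w2.png')
c=np.zeros((600,800,3),np.uint8); c[:275,:400]=cv2.resize(t['img'][165:275,225:385],(400,275)); c[340:590,:400]=cv2.resize(w['img'],(400,250)); c[0:340,410:790]=cv2.resize(s['img'][110:280,245:435],(380,340)); cv2.imwrite('pics/m2.png',c[:,:,::-1])
E
```

```text
t: 15.25
t 15.25 now stand [-0.1435 -0.0843] z 0.2499 F stand [0.04 0.37] | rv [-0.     0.    -0.004] d [0.0014 0.0165 0.0999] w 1.2652736380723771e-05
```

View pics/m2.png

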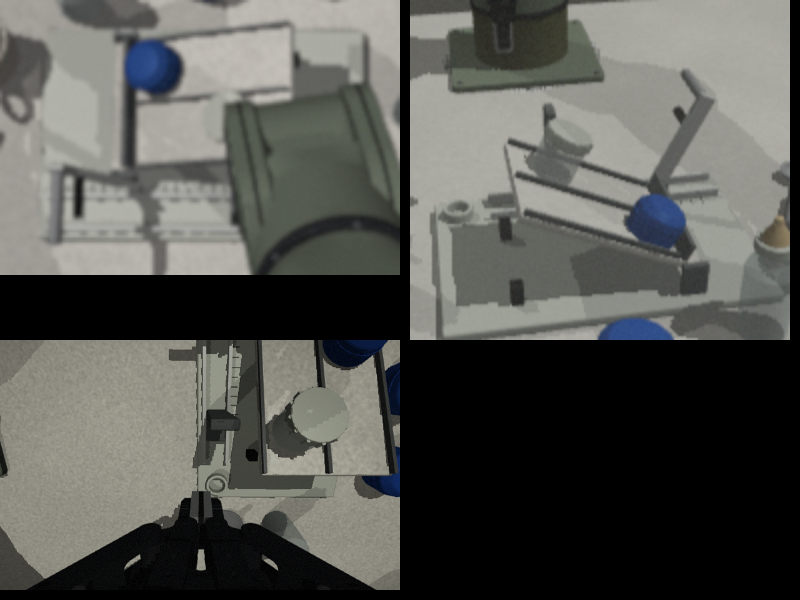

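The case is against the lower stop at (155,68) in the top crop. The dispenser is still up at (568,140) in the scene crop. The marker tab is at (222,423) in the wrist view, ahead of the fingers.

Converted, 0.1 m / 0.5 = 0.2, 0.0145 m / 0.5 = 0.029, -0.004 rad / 4 = -0.001.

```bash
echo '[0,0,-0.001,0.002,0.02,0,0,0,0,-0.001,0.002,0.029,0.06,0,0,0,-0.001,0.002,0.029,0.14,0,0,0,-0.001,0.002,0.029,0.2,0,0,0,-0.001,0.006,0.029,0.2,0,0,0,-0.001,0.018,0.029,0.2,0,0,0,-0.001,0.028,0.029,0.2,0,0,0,-0.001,0.038,0.029,0.2,0,0,0,-0.001,0.048,0.029,0.2,0]' | python3 -m jog; python3 -c "
from h import *
rel(-.129,-.05,.15)"
```

```text
t: 16.3
position: [0.4984, -0.0355, 0.1508]
eef_rot: [0.697, 0.717, 0.001, 0.0]
contact_force: [0.1, -0.2, -0.7]
gripper_width: -0.0
finger_force: 0.0
t 16.3 now stand [-0.1284 -0.0576] z 0.1508 F stand [ 0.06 -0.16] | rv [ 0.001 -0.     0.003] d [ 0.0076 -0.0005  0.0008] w -2.4461241006201763e-06
```

Converted, 0.056 m / 0.5 = 0.112, 0.05 m / 0.5 = 0.1, 0.003 rad / 4 = 0.0008.

```bash
echo '[0,0,0.0008,0.004,0,0,0,0,0,0.0008,0.008,0,0,0,0,0,0.0008,0.012,0,0,0,0,0,0.0008,0.016,0,0,0,0,0,0.0008,0.022,0,0,0,0,0,0.0008,0.032,0,0,0,0,0,0.0008,0.044,0,0,0,0,0,0.0008,0.058,0,0,0,0,0,0.0008,0.072,0,0,0,0,0,0.0008,0.086,0,0,0,0,0,0.0008,0.1,0,0,0,0,0,0.0008,0.112,0,0,0]' | python3 -m jog; python3 -c "
from h import *
rel(-.129,.1,.15)"
```

```text
t: 17.5
position: [0.4965, 0.0206, 0.1499]
eef_rot: [0.698, 0.716, 0.0, -0.0]
contact_force: [1.3, -1.5, 0.0]
gripper_width: -0.0003
finger_force: 0.9
t 17.5 now stand [-0.129  -0.0015] z 0.1499 F stand [ 1.25 -1.55] | rv [ 0.    -0.     0.001] d [ 1.015e-01  0.000e+00 -1.000e-04] w -0.00031556215413420196
```

Pushing the marker at about 1.5 N.

Converted, 0.08 m / 0.5 = 0.16, 0.075 m / 0.5 = 0.15.

```bash
echo '[0,0,0,0.012,0,0,0,0,0,0,0.026,0,0,0,0,0,0,0.04,0,0,0,0,0,0,0.054,0,0,0,0,0,0,0.068,0,0,0,0,0,0,0.082,0,0,0,0,0,0,0.096,0,0,0,0,0,0,0.11,0,0,0,0,0,0,0.124,0,0,0,0,0,0,0.138,0,0,0,0,0,0,0.15,0,0,0,0,0,0,0.16,0,0,0]' | python3 -m jog|head -1; python3 -c "
from h import *
rel(-.129,.1,.15);t=snap('scene','s3.png');w=snap('wrist','w3.png');cv2.imwrite('pics/m3.png',np.hstack([cv2.resize(t['img'][110:280,245:435],(400,358)),cv2.resize(w['img'],(400,358))])[:,:,::-1])"
```

```text
t: 18.7
t 18.7 now stand [-0.129   0.0784] z 0.1499 F stand [ 1.31 -1.86] | rv [-0. -0.  0.] d [ 0.0216  0.     -0.0001] w -0.0002567237658307715
```

View pics/m3.png

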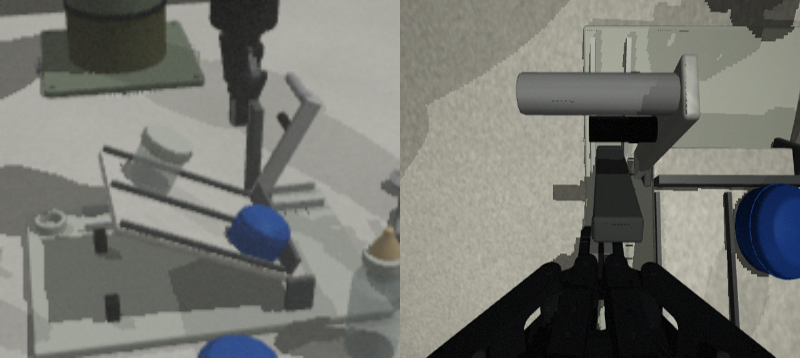

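The fingers bear on the tab's back at (620,230) in the wrist view. The dark pin is a couple of centimetres ahead at (622,130).

Converted, 0.015 m / 0.5 = 0.03, 0.014 m / 0.5 = 0.028.

```bash
echo '[0,0,0,0.004,0,0,0,0,0,0,0.008,0,0,0,0,0,0,0.012,0,0,0,0,0,0,0.016,0,0,0,0,0,0,0.019,0,0,0,0,0,0,0.022,0,0,0,0,0,0,0.024,0,0,0,0,0,0,0.026,0,0,0,0,0,0,0.028,0,0,0,0,0,0,0.03,0,0,0]' | python3 -m jog|head -1; python3 -c "
from h import *
rel(-.129,.1,.15)"
```

```text
t: 19.8
t 19.8 now stand [-0.129   0.0929] z 0.1499 F stand [-0.87 -0.42] | rv [-0. -0.  0.] d [ 0.0071  0.     -0.0001] w -0.00036376378316877557
```

Now small steps, reading the force after each.

Converted, 0.003 m / 0.5 = 0.006, 0.0025 m / 0.5 = 0.005.

```bash
echo '[0,0,0,0.001,0,0,0,0,0,0,0.002,0,0,0,0,0,0,0.003,0,0,0,0,0,0,0.004,0,0,0,0,0,0,0.005,0,0,0,0,0,0,0.006,0,0,0]' | python3 -m jog|head -1; python3 -c "
from h import *
rel(-.129,.1,.15)"
```

```text
t: 20.4
t 20.4 now stand [-0.129   0.0958] z 0.1499 F stand [-0.39 -2.22] | rv [-0. -0.  0.] d [ 0.0042 -0.     -0.0001] w -0.00014973352543460203
```

Converted, 0.0016 m / 0.5 = 0.0032, 0.0012 m / 0.5 = 0.0024.

```bash
echo '[0,0,0,0.0008,0,0,0,0,0,0,0.0016,0,0,0,0,0,0,0.0024,0,0,0,0,0,0,0.0032,0,0,0]' | python3 -m jog|head -1; python3 -c "
from h import *
rel(-.129,.1,.15)"
```

```text
t: 20.8
t 20.8 now stand [-0.129   0.0974] z 0.1499 F stand [-0.96 -1.75] | rv [-0. -0.  0.] d [ 0.0026 -0.     -0.0001] w 0.00016004429330380553
```

Converted, 0.0009 m / 0.5 = 0.0018, 0.0006 m / 0.5 = 0.0012.

```bash
echo '[0,0,0,0.0006,0,0,0,0,0,0,0.0012,0,0,0,0,0,0,0.0018,0,0,0]' | python3 -m jog|head -1; python3 -c "
from h import *
rel(-.129,.1,.15)"
```

```text
t: 21.1
t 21.1 now stand [-0.129   0.0983] z 0.1499 F stand [-0.39 -1.98] | rv [ 0. -0.  0.] d [ 0.0017 -0.     -0.0001] w -1.940112500612731e-05
```

```bash
echo '[0,0,0,0.0006,0,0,0,0,0,0,0.0012,0,0,0,0,0,0,0.0018,0,0,0,0,0,0,0.0024,0,0,0]' | python3 -m jog|grep -e t: -e force; python3 -c "
from h import *
rel(-.129,.1,.15)"
```

```text
t: 21.5
eef_rot: [0.698, 0.716, 0.0, -0.0]
contact_force: [-1.3, -1.0, -1.6]
finger_force: 0.8
t 21.5 now stand [-0.129   0.0995] z 0.1499 F stand [-1.29 -0.94] | rv [-0. -0.  0.] d [ 0.0005 -0.     -0.0001] w -4.54045081946857e-05
```

Converted, 0.0006 m / 0.5 = 0.0012, 0.0003 m / 0.5 = 0.0006.

```bash
echo '[0,0,0,0.0006,0,0,0,0,0,0,0.0012,0,0,0,0,0,0,0.0012,0,0,0]' | python3 -m jog|grep -e t: -e force; python3 -c "
from h import *
rel(-.129,.1,.15)"
```

```text
t: 21.8
eef_rot: [0.698, 0.716, 0.0, -0.0]
contact_force: [-0.7, -1.3, -0.1]
finger_force: 0.6
t 21.8 now stand [-0.129   0.1002] z 0.1499 F stand [-0.77 -1.25] | rv [ 0. -0.  0.] d [-0.0002 -0.     -0.0001] w 9.08436758046867e-05
```

Converted, 0.0009 m / 0.5 = 0.0018, 0.0006 m / 0.5 = 0.0012.

```bash
echo '[0,0,0,0.0006,0,0,0,0,0,0,0.0012,0,0,0,0,0,0,0.0018,0,0,0,0,0,0,0.0018,0,0,0]' | python3 -m jog|grep -e t: -e force; python3 -c "
from h import *
rel(-.129,.1,.15)"
```

```text
t: 22.2
eef_rot: [0.698, 0.716, 0.0, -0.0]
contact_force: [-0.5, -0.8, -0.7]
finger_force: 0.6
t 22.2 now stand [-0.129   0.1011] z 0.1499 F stand [-0.52 -0.8 ] | rv [ 0. -0.  0.] d [-0.0011 -0.     -0.0001] w -0.00013579715939537887
```

Converted, 0.0006 m / 0.5 = 0.0012, 0.0003 m / 0.5 = 0.0006.

```bash
echo '[0,0,0,0.0006,0,0,0,0,0,0,0.0012,0,0,0,0,0,0,0.0012,0,0,0]' | python3 -m jog|grep -e t: -e force; python3 -c "
from h import *
rel(-.129,.1,.15)"
```

```text
t: 22.5
eef_rot: [0.698, 0.716, 0.0, -0.0]
contact_force: [-0.3, -1.4, -0.2]
finger_force: 0.6
t 22.5 now stand [-0.129   0.1017] z 0.1499 F stand [-0.34 -1.41] | rv [ 0. -0.  0.] d [-0.0017 -0.     -0.0001] w -7.080183553416184e-05
```

Converted, 0.0006 m / 0.5 = 0.0012, 0.0003 m / 0.5 = 0.0006.

```bash
echo '[0,0,0,0.0006,0,0,0,0,0,0,0.0012,0,0,0,0,0,0,0.0012,0,0,0]' | python3 -m jog|grep -e t: -e force; python3 -c "
from h import *
rel(-.129,.1,.15);w=snap('wrist','w4.png');cv2.imwrite('pics/m4.png',cv2.resize(w['img'][60:260,140:320],(540,600),interpolation=2)[:,:,::-1])"
```

```text
t: 22.8
eef_rot: [0.698, 0.716, 0.0, -0.0]
contact_force: [-0.4, -1.4, -0.1]
finger_force: 0.6
t 22.8 now stand [-0.129   0.1022] z 0.1499 F stand [-0.43 -1.38] | rv [ 0. -0.  0.] d [-0.0022 -0.     -0.0001] w 0.0001595491668301805
```

View pics/m4.png

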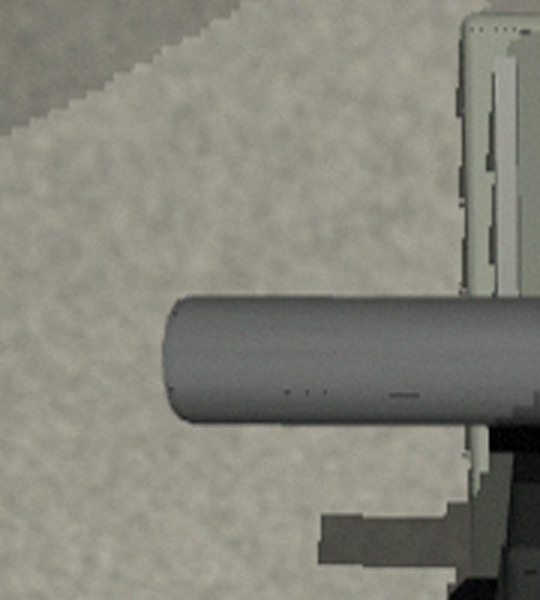

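The crop is off centre: the handle is at (350,360), and the tab at lower right (510,560) sits just short of the pin at (510,440). I continue in small steps.

The rows are not in the units I measure in: shifts go in shares of 0.5 m and turns go in shares of 4 rad. I convert before sending: 0.0006 m / 0.5 = 0.0012, 0.0003 m / 0.5 = 0.0006.

```bash
echo '[0,0,0,0.0006,0,0,0,0,0,0,0.0012,0,0,0,0,0,0,0.0012,0,0,0]' | python3 -m jog|grep -e t: -e force; python3 -c "
from h import *
rel(-.129,.1,.15)"
```

```text
t: 23.15
eef_rot: [0.698, 0.716, 0.0, -0.0]
contact_force: [-0.3, -0.7, -0.5]
finger_force: 0.6
t 23.15 now stand [-0.129   0.1029] z 0.1499 F stand [-0.31 -0.66] | rv [-0. -0.  0.] d [-0.0029 -0.     -0.0001] w 5.8404221142800244e-05
```

Converted, 0.0004 m / 0.5 = 0.0008, 0.0003 m / 0.5 = 0.0006.

```bash
echo '[0,0,0,0.0006,0,0,0,0,0,0,0.0008,0,0,0,0,0,0,0.0008,0,0,0]' | python3 -m jog|grep -e t: -e force; python3 -c "
from h import *
rel(-.129,.1,.15)"
```

```text
t: 23.45
eef_rot: [0.698, 0.716, 0.0, -0.0]
contact_force: [-0.6, -1.2, -0.0]
finger_force: 0.6
t 23.45 now stand [-0.129   0.1032] z 0.1499 F stand [-0.65 -1.18] | rv [-0. -0.  0.] d [-0.0032 -0.     -0.0001] w -0.00012884311748892745
```

Converted, 0.0006 m / 0.5 = 0.0012, 0.0003 m / 0.5 = 0.0006.

```bash
echo '[0,0,0,0.0006,0,0,0,0,0,0,0.0012,0,0,0,0,0,0,0.0012,0,0,0]' | python3 -m jog|grep -e t: -e force; python3 -c "
from h import *
rel(-.129,.1,.15);w=snap('wrist','w5.png');cv2.imwrite('pics/m5.png',cv2.resize(w['img'][80:280,270:450],(540,600),interpolation=2)[:,:,::-1])"
```

```text
t: 23.75
eef_rot: [0.698, 0.716, 0.0, -0.0]
contact_force: [-0.1, -0.8, -0.2]
finger_force: 0.6
t 23.75 now stand [-0.129   0.1039] z 0.1499 F stand [-0.11 -0.8 ] | rv [ 0. -0.  0.] d [-0.0039 -0.     -0.0001] w -0.00040965640441447044
```

View pics/m5.png

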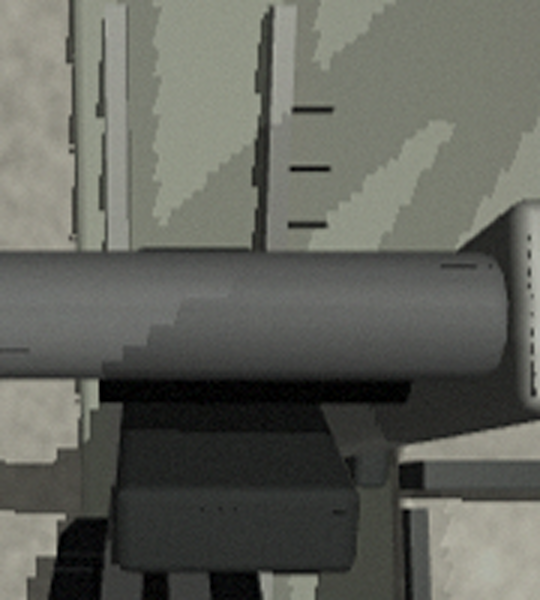

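The pin (rows 380–402) overlaps the tab's front face, whose top edge is at row 490. I compute the gap from the calibration.

```bash
python3 - <<'E'
from h import *
w=np.load('pics/w5.png.npz')
S=lambda X:(SR.T@(X[:2]-so)).round(4)
c=-w['R'].T@w['t'];print('cam',S(c),c[2])
P=lambda u,v:(u/3+270-.33,v/3+80-.33)
print('tab front edge',S(ray(w,P(240,488),.155)),'tab back',S(ray(w,P(240,570),.155)))
for z in(.12,.125,.13): print('pin edge',z,S(ray(w,P(240,402),z)))
for z in(.16,.165): print('handle edges',z,S(ray(w,P(240,252),z)),S(ray(w,P(240,377),z)))
E
```

```text
cam [-0.128   0.1798] 0.2674915026737404
tab front edge [-0.1175  0.126 ] tab back [-0.1172  0.1148]
pin edge 0.12 [-0.1146  0.1238]
pin edge 0.125 [-0.1151  0.1257]
pin edge 0.13 [-0.1155  0.1276]
handle edges 0.16 [-0.1187  0.1561] [-0.1183  0.1419]
handle edges 0.165 [-0.1191  0.1572] [-0.1188  0.1437]
```

Converted, 0.0005 m / 0.5 = 0.001, 0.0003 m / 0.5 = 0.0006.

```bash
echo '[0,0,0,0.0006,0,0,0,0,0,0,0.001,0,0,0,0,0,0,0.001,0,0,0]' | python3 -m jog|grep -e t: -e force; python3 -c "
from h import *
rel(-.129,.1,.15)"
```

```text
t: 24.1
eef_rot: [0.698, 0.716, -0.0, 0.0]
contact_force: [-0.3, -2.0, 0.0]
finger_force: 1.0
t 24.1 now stand [-0.129   0.1042] z 0.1499 F stand [-0.33 -1.98] | rv [0. 0. 0.] d [-0.0042 -0.     -0.0001] w 0.00019405826016899672
```

Converted, 0.0003 m / 0.5 = 0.0006.

```bash
echo '[0,0,0,0.0006,0,0,0,0,0,0,0.0006,0,0,0,0,0,0,0.0006,0,0,0]' | python3 -m jog|grep -e t: -e force; python3 -c "
from h import *
rel(-.129,.1,.15)"
```

```text
t: 24.4
eef_rot: [0.698, 0.716, -0.0, 0.0]
contact_force: [0.6, -4.1, 0.5]
finger_force: 2.5
t 24.4 now stand [-0.129   0.1043] z 0.1499 F stand [ 0.46 -4.1 ] | rv [-0.  0. -0.] d [-0.0043  0.     -0.0001] w -0.00011746332685814093
```

Converted, 0.0002 m / 0.5 = 0.0004.

```bash
echo '[0,0,0,0.0004,0,0,0,0,0,0,0.0004,0,0,0,0,0,0,0.0004,0,0,0,0,0,0,0.0004,0,0,0,0,0,0,0.0004,0,0,0]' | python3 -m jog|grep -e t: -e force; python3 -c "
from h import *
rel(-.129,.1,.15)"
```

```text
t: 24.9
eef_rot: [0.698, 0.716, -0.0, 0.0]
contact_force: [0.0, -5.7, 1.0]
finger_force: 3.1
t 24.9 now stand [-0.129   0.1044] z 0.1499 F stand [-0.11 -5.67] | rv [-0.     0.001 -0.   ] d [-0.0044  0.     -0.0001] w 0.0002379787234267964
```

The marker bears on the pin at about 4 N and has held there for over 0.2 s. I back off slowly, then lift clear.

Converted, -0.1 m / 0.5 = -0.2, -0.08 m / 0.5 = -0.16.

```bash
echo '[0,0,0,-0.0006,0,0,0,0,0,0,-0.0012,0,0,0,0,0,0,-0.002,0,0,0,0,0,0,-0.004,0,0,0,0,0,0,-0.01,0,0,0,0,0,0,-0.024,0,0,0,0,0,0,-0.04,0,-0.02,0,0,0,0,-0.05,0,-0.08,0,0,0,0,-0.05,-0.02,-0.16,0,0,0,0,-0.05,-0.06,-0.2,0,0,0,0,-0.05,-0.06,-0.2,0,0,0,0,-0.05,-0.06,-0.2,0]' | python3 -m jog|grep -e t: -e force; python3 - <<'E'
from h import *
rel(-.129,.1,.15)
t=snap('top','t6.png');s=snap('scene','s6.png');w=snap('wrist','w6.png')
c=np.zeros((600,800,3),np.uint8); c[:340,:380]=cv2.resize(s['img'][110:280,245:435],(380,340)); c[:250,400:800]=cv2.resize(w['img'],(400,250)); c[345:595,:400]=cv2.resize(t['img'][165:275,225:385],(400,250)); cv2.imwrite('pics/m6.png',c[:,:,::-1])
E
```

```text
t: 26.1
eef_rot: [0.698, 0.716, 0.0, 0.0]
contact_force: [-0.2, -0.4, -0.5]
finger_force: 0.0
t 26.1 now stand [-0.1588  0.0792] z 0.2506 F stand [-0.17 -0.43] | rv [ 0.001 -0.    -0.   ] d [0.0208 0.0296 0.1006] w 0.00015925744113148293
```

View pics/m6.png

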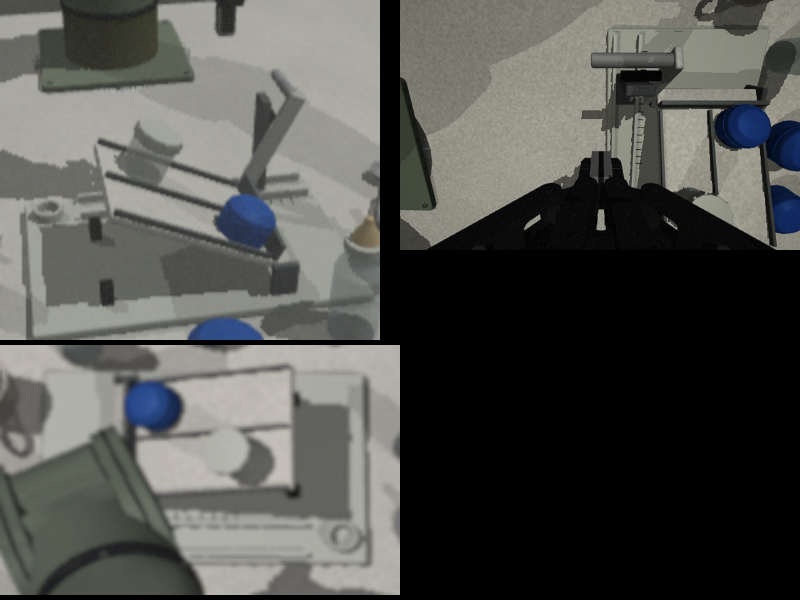

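The marker stands against the pin at (640,85) in the wrist view. The case is at the stop at (153,405), the dispenser is up at (228,450), and the arm is clear.

```bash
python3 -c "
from station import *
print(sign_off())"
```

```text
the job is handed in; nothing more can be done
None
```

The job is handed in: the case slid to the lower stop at a board tilt of about 0.46 rad (worked out from how far I pushed the handle) and the dispenser stayed up. The board was left at that angle with the marker touching the pin, after pressing it there at about 4 N; the sign-off returned no verdict.

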